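Set the dose screw of a bottle filler with a flat driver

TASK

Take the red flat driver out of its white stand and, with its blade seated in the slot of the brass dose screw on top of the bottle filler, turn the screw clockwise until its slot lines up with the two yellow marks; keep the blade down in the slot until it does. Then put the driver back upright in its stand, blade down and fully home, and let go. Keep the fingers off the filler and leave the bottles and the jar alone.

Things in the scene. Friction and masses are not known exactly. Their poses are not given: they have to be found in the camera images.
- filler: Fixed bench-top bottle filler: white pump box 170 x 150 mm, its top at height 75 mm; origin at the centre of the box's underside, on the table. The dose screw stands on the vertical line through the origin. A steel spout on its +x side rises to 175 mm (x 108 to 155 mm, y -50 mm from the origin), over a drip tray. On top, a flat black dial of 68 mm diameter (3 mm thick) carries two yellow marks, one on each side of the screw, which lie along the filler's x axis.
- slot (a point): Centre of the slot's mouth, on the axis of the brass dose screw, level with the top of its head (89 mm above the table). The head is 30 mm across. The straight slot runs right across it along this point's x axis, is 4.5 mm wide (chamfered to 7.5 mm at the mouth), 6 mm deep, with a flat black floor, and is open at both ends. z points up. The point turns with the screw.
- dose_screw (a joint): Turn of the dose screw in rad, growing clockwise seen from above. 0: the slot lies exactly along the yellow marks; it starts between -1.3 and -0.75. It turns against light friction (0.08 N m, no spring) and stays where it is left; end stops at -1.7 and +0.6.
- driver_grip (a point): Centre of the driver's red handle, which is square, 24 x 24 mm and 70 mm long, along z. x and y are square to its faces; x is along the blade's width; z points up, away from the blade. The driver is loose, 146 mm long, about 130 g; this point is 111 mm above the blade's tip.
- driver_tip (a point): Middle of the end of the driver's flat blade. x is along the blade's width (14 mm), y across its thickness (2.2 mm in the last 8 mm, then 3.4 mm up to 20 mm, then a round shaft of 9 mm), z points up to the handle. A black collar, 34 mm across, sits under the handle, 70 to 76 mm above the tip.
- stand_mouth (a point): Centre of the mouth of the driver stand's square hole, 20 x 20 mm, straight down right through a fixed white block 90 x 90 mm and 80 mm tall. z points up. At rest the driver hangs upright in it, its collar lying on the block, the tip 70 mm below this point; the driver may stand at any yaw.
- fill_bottle: Small yellow bottle, 48 mm across, 120 mm tall, standing on the filler's drip tray under the spout; leave alone. Origin at the centre of its underside.
- tall_bottle: Orange bottle, 56 mm across, 170 mm tall; leave alone. Origin at the centre of its underside.
- lime_bottle: Lime-green bottle, 60 mm across, 150 mm tall; leave alone. Origin at the centre of its underside.
- cork_jar: Brown jar with a steel lid, 72 mm across, 95 mm tall; leave alone. Origin at the centre of its underside.

How it is judged:
By the outcome, as a careful person would: the job done as asked, in the order asked, and still so for the second after the job is handed in, with the robot touching nothing.
It also fails if it takes over 66 s, if anything falls off the work surface, if the arm or the gripper's body presses on something with over 40 N, if the wrist force passes 120 N, or if a joint passes its speed limit or range.

ROBOT

A 6-joint arm with a two-finger parallel gripper is mounted at the origin on the work surface. World frame = base frame: x ahead of the robot, y to its left, z up, the work surface at z = 0. Lengths are in m, angles in rad, forces in N, time in s.
With the tool pointing down it reaches from about 0.375 to 0.975 m from the base axis. Payload 3.8 kg.
Tool frame: the origin (TCP) lies midway between the tips of the shut fingers; the grasp point (between the pads) lies 19 mm behind it; z points along the fingers, y is the line along which they close (so a half turn about z gives the same grasp; the last joint's range is limited). The gripper opens to 88 mm and grips with 3 to 60 N. Pads are 18 mm wide; open, the fingers measure 123 mm over their backs; the gripper's body (75 mm by 187 mm) begins 45 mm behind the grasp point.
Start: joints at [-1.251, 0.264, 1.604, -0, 1.274, -0.037], TCP at [0.236, -0.632, 0.239] pointing down, gripper open.
Joint ranges: [-2.63, 2.63], [-0.94, 2.18], [0.31, 2.57], [-1.31, 4.45], [0, 2.66], [-2.55, 2.55]. Speed limits (rad/s): [2.57, 2.57, 3.14, 3.14, 3.14, 3.14].

INTERFACE

Orientations are given as a rotation vector (axis times angle).
In Python, from cell import manip, inverse_kinematics, cams, order gives the robot as it stands. Calls block until the motion is done:
- manip.move_pose(position, orientation): joint-space move of the TCP to a pose.
- manip.move_linear(position, rate=0.15, rot=None): straight line of the TCP; rot=None keeps the orientation; rate is the mean speed in m/s.
- manip.set_joints(angles): joint-space move.
- manip.set_gripper(opening, force=None): finger opening in m; force is the grip in N (None keeps the last); returns when the fingers have stopped.
- manip.dwell(seconds).
- inverse_kinematics(position, orientation): joint angles nearest the present ones, or None.
- manip.state(): the state.
- cams.capture(name): name is "scene" or "top" or "wrist"; returns a dict with "image" (480x640x3 uint8, blue, green, red), "z_map" (480x640 float32, m along the optical axis (not along the pixel's ray), 0 where there is no reading), "intrinsics" (3x3 intrinsics, pixels), "position" and "orientation" of the camera in the world; the wrist camera has in their place "T_tool_cam" (4x4, takes a point from camera to tool coordinates, whose origin is the TCP and whose axes are the flange's). Camera axes: x right, y down, z forward; pixel columns grow to the right and rows downward; lengths in m; the calibration is good to about 2 mm. A picture is of the moment at which its call begins: read the wrist's pose just before it.
A pose or a line that the arm cannot do raises manip.IKError and nothing moves.
- order.close_job(): hands the job in; it is judged then, once.
The state is a dict: "clock": time; "joint_pos": joint angles; "joint_velocities": joint speeds; "tau": joint torques, N m; "tool_pos": TCP position; "tcp_rot": TCP orientation; "contact_force": force on the tool from outside, world axes, zero at the start; "moment": the same for the moment, N m; "gripper_width": finger opening in m; "grasp_force": force on a finger pad.
Only numpy, scipy, OpenCV 4.12 (cv2) and the standard library are available. Lean on these libraries where they do the work, as an engineer would, in place of code of your own. Each camera call takes 0.05 s, during which the arm holds its last target. There are 200 camera calls.

## Working session

There is one attempt and no reset: what is moved stays moved. The work goes in short steps, each a Python script; the robot and the scene stay as the last script left them, time stands still between calls to the robot, and variables do not carry over. Pictures are saved under pics/ and viewed, at most 13 in all, crops included, and the job is handed in when it is done.

```bash
mkdir -p pics; ls
cat > h.py <<'E'
import numpy as np, cv2
from scipy.spatial.transform import Rotation as R
from cell import manip, inverse_kinematics, cams, order
def cap(n):
    s=manip.state(); c=cams.capture(n)
    if n=="wrist":
        T=np.eye(4);T[:3,:3]=R.from_rotvec(s["tcp_rot"]).as_matrix();T[:3,3]=s["tool_pos"]
        T=T@np.array(c["T_tool_cam"])
    else:
        T=np.eye(4);o=np.array(c["orientation"]);T[:3,:3]=o if o.shape==(3,3) else R.from_rotvec(o).as_matrix();T[:3,3]=c["position"]
    np.savez(f"last_{n}.npz",img=c["image"],z=c["z_map"],K=c["intrinsics"],T=T)
    return c["image"],c["z_map"],np.array(c["intrinsics"]),T
def load(n):
    d=np.load(f"last_{n}.npz"); return d["img"],d["z"],d["K"],d["T"]
def px(u,v,K,T,h=None,z=None):
    r=np.linalg.inv(K)@np.array([u,v,1.]); d=T[:3,:3]@r
    k=(h-T[2,3])/d[2] if h is not None else z
    return T[:3,3]+k*d
def cloud(z,K,T):
    v,u=np.mgrid[:480,:640]
    r=np.stack([u,v,np.ones_like(u)],-1)@np.linalg.inv(K).T*z[...,None]
    return r@T[:3,:3].T+T[:3,3]
def proj(p,K,T):
    q=T[:3,:3].T@(np.array(p)-T[:3,3]); q=K@q; return q[:2]/q[2]
E
python3 - <<'E'
from h import *
a=cap("scene");b=cap("top");s=manip.state()
for n,c in(("scene",a),("top",b)):
    cv2.imwrite(f"pics/{n}0.png",c[0]); print(n,c[2].tolist(),c[3].round(3).tolist())
print(s["clock"],s["tcp_rot"],s["contact_force"])
E
```

```text
pics
scene [[471.7424802540871, 0.0, 325.39194151878024], [0.0, 471.7424802540871, 235.9843945696124], [0.0, 0.0, 1.0]] [[0.375, 0.626, -0.684, 1.379], [0.927, -0.256, 0.274, -0.291], [-0.003, -0.737, -0.676, 0.825], [0.0, 0.0, 0.0, 1.0]]
top [[506.75592823106103, 0.0, 321.10998404305343], [0.0, 506.75592823106103, 234.07861643402074], [0.0, 0.0, 1.0]] [[-0.023, -0.994, 0.104, 0.502], [-1.0, 0.023, 0.0, 0.001], [-0.003, -0.104, -0.995, 1.363], [0.0, 0.0, 0.0, 1.0]]
0.1 [-3.08979920e+00 -5.57094295e-01  4.56871712e-04] [0.65047242 0.09840286 0.12510041]
```

View pics/scene0.png

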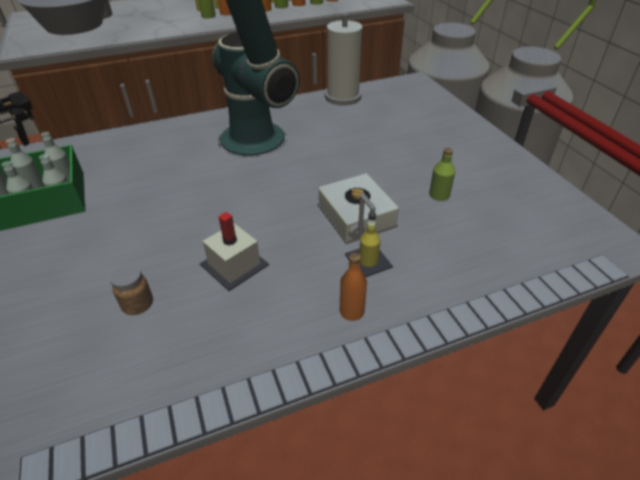

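View pics/top0.png

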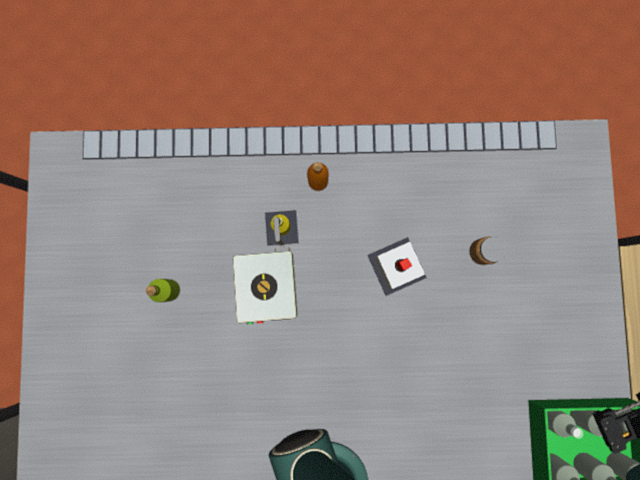

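The scene view shows the driver in its stand and the filler with its screw, bottles and jar. In the top view the screw is at about (264,287), the filler box spans (235..297, 252..325), and the driver's handle top is at about (404,265), in a stand turned by about 25°. The jar is at (484,250), clear of the stand.

```bash
cat >> h.py <<'E'
def rot(yaw): return (R.from_euler('z',yaw)*R.from_euler('x',np.pi)).as_rotvec()
E
python3 - <<'E'
from h import *
img,z,K,T=load("top"); P=cloud(z,K,T)
hsv=cv2.cvtColor(img,cv2.COLOR_BGR2HSV)
red=((hsv[...,0]<6)|(hsv[...,0]>174))&(hsv[...,1]>180)&(P[...,2]>.13)&(P[...,2]<.2)
print("red top",red.sum(),np.median(P[red],0))
print("screw",px(264,287,K,T,h=.089),P[287,264])
box=(abs(P[...,2]-.075)<.006); n,l,st,c=cv2.connectedComponentsWithStats(box.astype(np.uint8))
for i in range(1,n):
    if st[i,4]>300: print("h75",st[i],cv2.minAreaRect(P[l==i][:,:2].astype(np.float32)))
m=(abs(P[...,2]-.08)<.006)
n,l,st,c=cv2.connectedComponentsWithStats(m.astype(np.uint8))
for i in range(1,n):
    if st[i,4]>300: print("h80",st[i],cv2.minAreaRect(P[l==i][:,:2].astype(np.float32)))
print(cams.capture("wrist")["T_tool_cam"])
for y in (-.5,0,.5,1,1.57,-1,-1.57,2.2):
  print(y,[None if (q:=inverse_kinematics(p,rot(y))) is None else np.round(q,2) for p in ([.46,-.17,.35],[.45,.12,.25])])
E
```

```text
red top 87 [ 0.55198709 -0.19404603  0.1545844 ]
screw [0.50542519 0.14746329 0.089     ] [0.50543266 0.14780042 0.08606011]
h75 [378 243  47  46 701] ((0.5521900653839111, -0.19862580299377441), (0.09022796899080276, 0.09132613986730576), 22.478832244873047)
h75 [ 234  252   63   71 3683] ((0.5061063170433044, 0.14849215745925903), (0.1697554588317871, 0.1499558538198471), 3.3024749755859375)
h80 [ 378  243   47   46 1081] ((0.5522397756576538, -0.1986534297466278), (0.09022350609302521, 0.09130765497684479), 22.62543487548828)
h80 [ 234  252   63   70 2772] ((0.5059877634048462, 0.14794349670410156), (0.1686856895685196, 0.14855512976646423), 3.4253926277160645)
[[-9.41929226e-04 -9.66599457e-01 -2.56290075e-01  6.52735790e-02]
 [ 9.99999467e-01 -8.02294430e-04 -6.49386693e-04  3.11977102e-04]
 [ 4.22076725e-04 -2.56290550e-01  9.66599698e-01 -1.46028049e-01]
 [ 0.00000000e+00  0.00000000e+00  0.00000000e+00  1.00000000e+00]]
-0.5 [array([-0.4 , -0.14,  1.83,  0.  ,  1.45,  1.67]), array([ 0.21, -0.15,  2.02,  0.  ,  1.27,  2.28])]
0 [array([-0.4 , -0.14,  1.83, -0.  ,  1.45,  1.17]), array([ 0.21, -0.15,  2.02, -0.  ,  1.27,  1.78])]
0.5 [array([-0.4 , -0.14,  1.83,  0.  ,  1.45,  0.67]), array([ 0.21, -0.15,  2.02,  0.  ,  1.27,  1.28])]
1 [array([-0.4 , -0.14,  1.83, -0.  ,  1.45,  0.17]), array([ 0.21, -0.15,  2.02, -0.  ,  1.27,  0.78])]
1.57 [array([-0.4 , -0.14,  1.83,  0.  ,  1.45, -0.4 ]), array([ 0.21, -0.15,  2.02, -0.  ,  1.27,  0.21])]
-1 [array([-0.4 , -0.14,  1.83, -0.  ,  1.45,  2.17]), None]
-1.57 [None, None]
2.2 [array([-0.4 , -0.14,  1.83,  0.  ,  1.45, -1.03]), array([ 0.21, -0.15,  2.02, -0.  ,  1.27, -0.42])]
```

Run:
```python
from h import *
manip.move_pose([.506,.148,.22],rot(.06+1.2))
a=cap("wrist"); np.savez("scr.npz",img=a[0],z=a[1],K=a[2],T=a[3])
manip.move_pose([.552,-.196,.26],rot(1.2))
b=cap("wrist"); np.savez("std.npz",img=b[0],z=b[1],K=b[2],T=b[3])
print(manip.state()["clock"], manip.state()["contact_force"])
cv2.imwrite("pics/w1.png",cv2.resize(np.hstack([a[0][:,100:540],b[0][:,100:540]]),None,fx=.9,fy=.9))
for c,p in((a,[.506,.148,.089]),(b,[.552,-.1965,.156])): print(proj(p,c[2],c[3]))
```

```text
4.4667 [-0.58504869  0.0684495  -0.37373739]
[317.94252984 229.8872664 ]
[319.34068198 240.95871524]
```

View pics/w1.png

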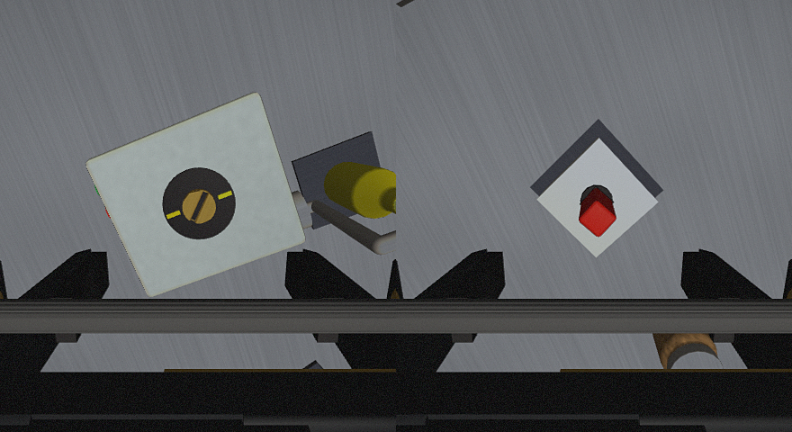

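Left half: the screw is at about (199,207) with its slot running lower-left to upper-right, and the yellow marks are at (173,215) and (225,195). Right half: the handle top is at about (598,219). I'll make metric ortho crops of both.

```bash
cat >> h.py <<'E'
def ortho(img,K,T,c,h,half,n=380):
    # column -> world +x right, row -> world -y down
    g=np.linspace(-half,half,n); X,Y=np.meshgrid(c[0]+g,c[1]-g)
    q=(np.stack([X,Y,np.full_like(X,h)],-1)-T[:3,3])@T[:3,:3]@K.T
    return cv2.remap(img,(q[...,0]/q[...,2]).astype(np.float32),(q[...,1]/q[...,2]).astype(np.float32),cv2.INTER_LINEAR)
E
python3 - <<'E'
from h import *
o=[]
for f,c,h,half in(("scr",(.506,.148),.089,.04),("std",(.552,-.1965),.156,.04)):
    d=np.load(f+".npz"); im=ortho(d["img"],d["K"],d["T"],c,h,half); cv2.imwrite(f"pics/o_{f}.png",im)
    hsv=cv2.cvtColor(im,cv2.COLOR_BGR2HSV).astype(int); s=2*half/379
    def st(m,t):
        n,l,stt,cc=cv2.connectedComponentsWithStats(m.astype(np.uint8)); i=1+np.argmax(stt[1:,4])
        v,u=np.nonzero(l==i); pts=np.stack([c[0]-half+u*s,c[1]+half-v*s],1).astype(np.float32)
        print(t,len(u),cv2.minAreaRect(pts),cv2.minEnclosingCircle(pts))
    if f=="scr":
        st((abs(hsv[...,0]-17)<6)&(hsv[...,1]>100)&(hsv[...,2]>70),"brass")
        m=(abs(hsv[...,0]-29)<5)&(hsv[...,1]>180)&(hsv[...,2]>100); v,u=np.nonzero(m); print("yel",len(u),np.rad2deg(.5*np.arctan2(2*np.cov(u,-v)[0,1],np.cov(u,-v)[0,0]-np.cov(u,-v)[1,1])),c[0]-half+u.mean()*s,c[1]+half-v.mean()*s)
    else:
        for t in(120,150,180): st(((hsv[...,0]<6)|(hsv[...,0]>174))&(hsv[...,1]>180)&(hsv[...,2]>t),"red%d"%t)
    o.append(im)
cv2.imwrite("pics/o1.png",np.hstack(o))
E
```

```text
brass 13838 ((0.5086356997489929, 0.14797034859657288), (0.031067224219441414, 0.030353905633091927), 48.990970611572266) ((0.5085002779960632, 0.14769338071346283), 0.015947692096233368)
yel 2127 3.436813353233268 0.5076604207990493 0.14939217722137663
red120 11128 ((0.5542755722999573, -0.1990278661251068), (0.022666459903120995, 0.022420814260840416), 27.349626541137695) ((0.5542163848876953, -0.19892743229866028), 0.014784985221922398)
red150 10119 ((0.5545476675033569, -0.19920943677425385), (0.021455315873026848, 0.02174428477883339), 27.14990997314453) ((0.554427444934845, -0.19913852214813232), 0.014394464902579784)Traceback (most recent call last):
  File "<stdin>", line 14, in <module>
  File "<stdin>", line 7, in st
    return _wrapfunc(a, 'argmax', axis=axis, out=out, **kwds)
    return bound(*args, **kwds)
ValueError: attempt to get argmax of an empty sequence
```

Run:
```python
from h import *
d=np.load("std.npz"); b=ortho(d["img"],d["K"],d["T"],(.552,-.1965),.156,.04)
cv2.imwrite("pics/o1.png",np.hstack([cv2.imread("pics/o_scr.png"),b]))
```

```text
(no output)
```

View pics/o1.png

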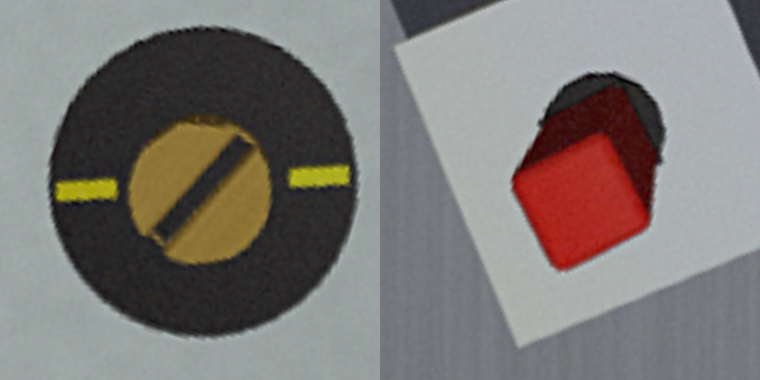

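The slot runs from (155,238) to (250,142), a world yaw of about 45–46°. The marks are at 3.4°, so the screw has to turn about 43° clockwise. The handle faces are at 27° (mod 90). Next is the grasp, lift and a look.

Run:
```python
from h import *
yw=np.deg2rad(117.3); 
manip.set_gripper(.06,40)
manip.move_pose([.5533,-.1987,.2],rot(yw))
manip.move_linear([.5533,-.1987,.102],.12)
manip.set_gripper(0,40); s=manip.state(); print(s["gripper_width"],s["grasp_force"],s["contact_force"],s["tool_pos"])
manip.move_linear([.5533,-.1987,.215],.12)
s=manip.state(); print(s["gripper_width"],s["contact_force"],s["clock"])
i,z,K,T=cap("wrist")
tw=np.eye(4);tw[:3,:3]=R.from_rotvec(s["tcp_rot"]).as_matrix();tw[:3,3]=s["tool_pos"]
p=proj((tw@[0,0,.092,1])[:3],K,T); print(p)
u,v=p.astype(int); a=max(0,v-110)
sc=cap("scene"); q=proj((tw@[0,0,.05,1])[:3],sc[2],sc[3]).astype(int)
c=cv2.resize(i[a:a+200,u-130:u+130],(520,400),interpolation=cv2.INTER_CUBIC)
e=cv2.resize(sc[0][q[1]-50:q[1]+50,q[0]-30:q[0]+30],(240,400),interpolation=cv2.INTER_CUBIC)
print("crop origin",u-130,a,"x2; scene",q)
cv2.imwrite("pics/g1.png",np.hstack([c,e]))
```

```text
0.023631224511779958 39.996893322095275 [ 0.21999275 -0.209066    1.18328202] [ 0.55342308 -0.19871223  0.10219879]
0.023684775795802086 [ 0.03585803  0.12321507 -1.76812385] 8.5667
[318.86542058 243.54047474]
crop origin 188 133 x2; scene [224 211]
```

View pics/g1.png

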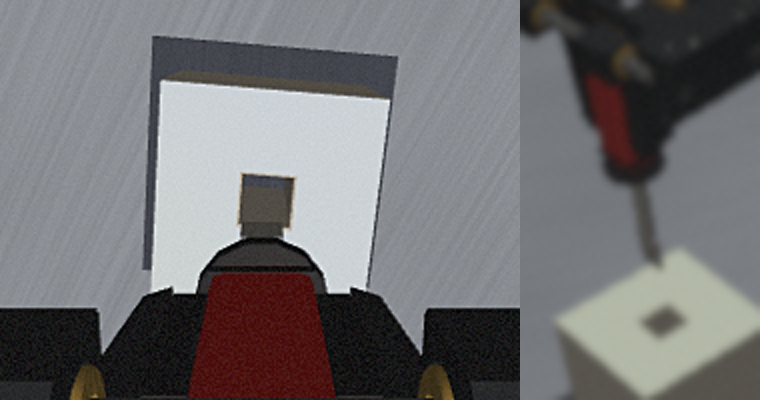

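The wrist crop shows the handle, the collar (260,265) and a grey blade about 48 crop px wide across the image at (266,205). It overlaps the stand hole, so the blade's width probably runs along tool y. I'll check against the white filler top.

Run:
```python
from h import *
yw=np.deg2rad(136); 
# hover so that the tip projects on the white box, away from the dial
manip.move_pose([.507-.05*np.cos(yw)*-1,.148+.05*np.sin(yw),.25],rot(yw))
s=manip.state(); print(s["clock"],s["gripper_width"],s["tool_pos"])
i,z,K,T=cap("wrist")
tw=np.eye(4);tw[:3,:3]=R.from_rotvec(s["tcp_rot"]).as_matrix();tw[:3,3]=s["tool_pos"]
p=proj((tw@[0,0,.092,1])[:3],K,T); print(p,proj((tw@[0,.007,.092,1])[:3],K,T))
c=cv2.resize(i[150:290,240:400],(640,560),interpolation=cv2.INTER_CUBIC)
cv2.imwrite("pics/g2.png",c)
```

```text
10.125 0.023748724005359368 [0.47141576 0.18207128 0.24987126]
[318.92600457 243.68727616] [328.97255903 243.67998434]
```

View pics/g2.png

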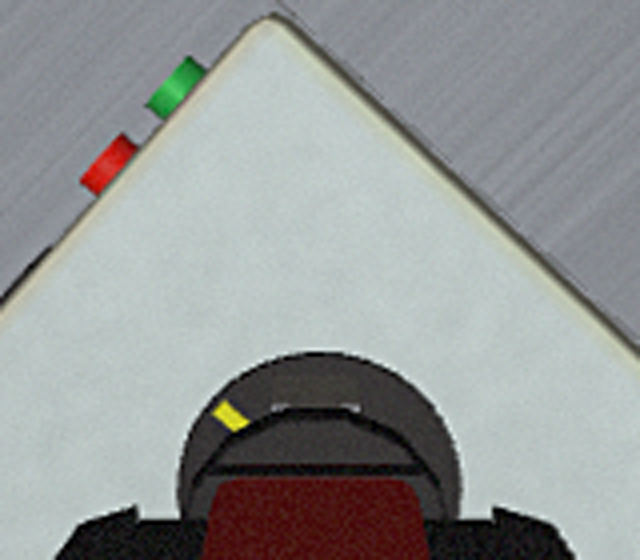

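The blade is visible edge-on at crop (272..358, 375..408). Its width runs along tool y and its tip is centred at about (316,375), where the tool-axis prediction puts it. Next I hover over the screw and overlay the expected dial and slot.

Run:
```python
from h import *
yw=np.deg2rad(136); C=np.array([.5083,.1478])
manip.move_pose([*C,.195],rot(yw))
s=manip.state(); print(s["clock"],s["tool_pos"],s["contact_force"])
i,z,K,T=cap("wrist"); np.savez("hov.npz",img=i,z=z,K=K,T=T)
k=5;x0,y0,x1,y1=240,140,400,255
c=cv2.resize(i[y0:y1,x0:x1],None,fx=k,fy=k,interpolation=cv2.INTER_CUBIC)
f=lambda p:tuple(int(a) for a in (proj(p,K,T)-[x0,y0]+.5)*k)
for r,h,col in((.034,.078,(255,0,0)),(.015,.089,(0,255,0))):
    for t in np.arange(0,2*np.pi,.1): cv2.circle(c,f([C[0]+r*np.cos(t),C[1]+r*np.sin(t),h]),1,col,-1)
for t in (46,): 
    d=.02*np.array([np.cos(np.deg2rad(t)),np.sin(np.deg2rad(t))])
    for sg in(-1,1): cv2.circle(c,f([*(C+sg*d),.089]),2,(255,0,255),-1)
cv2.imwrite("pics/g3.png",c)
```

```text
10.575 [0.50794637 0.14636397 0.19348532] [ 0.04197893  0.75129074 -0.1873824 ]
```

View pics/g3.png

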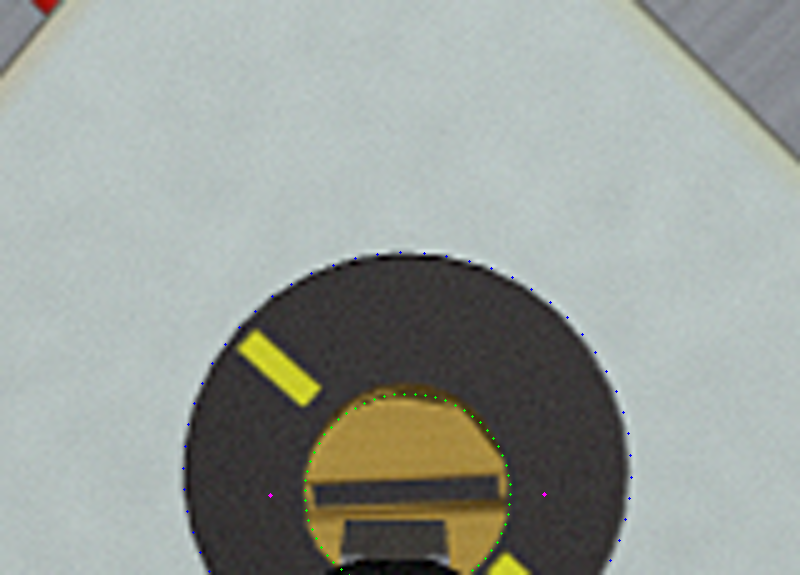

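The overlaid dial and screw rims match the picture. The slot runs from (313,496) to (500,486), about 3.3° counter-clockwise of the blade (340..448, row 520). I'll set the tool yaw to 139.3° and go down.

Run:
```python
from h import *
yw=np.deg2rad(139.3); C=np.array([.5083,.1478])
manip.move_linear([*C,.188],.05,rot(yw)); manip.dwell(.3)
s=manip.state(); f0=np.array(s["contact_force"]); print(s["tool_pos"],f0)
for h in(.183,.179,.177,.1755,.1750):
    manip.move_linear([*C,h],.03); manip.dwell(.15); s=manip.state()
    f=np.array(s["contact_force"])-f0; print(h,s["tool_pos"].round(4),f.round(2),np.round(s["moment"],2),s["gripper_width"])
    if np.linalg.norm(f)>6: break
print(s["clock"])
```

```text
[0.50844811 0.14801997 0.18850314] [-0.28434249 -0.45558648 -1.79203842]
0.183 [0.5083 0.1478 0.1829] [-0.56  0.76  0.54] [ 0.02 -0.12 -0.05] 0.023710037616430663
0.179 [0.5083 0.1478 0.179 ] [0.18 0.82 0.81] [-0.03 -0.09  0.04] 0.023634483406902176
0.177 [0.5083 0.1478 0.177 ] [-0.28 -0.19  0.1 ] [ 0.01 -0.12 -0.02] 0.023775969693253268
0.1755 [0.5083 0.1478 0.1755] [0.19 1.13 0.45] [ 0.03 -0.15 -0.03] 0.02372965706833908
0.175 [0.5084 0.1478 0.1752] [ 0.77 -0.18  0.8 ] [-0.09 -0.17 -0.03] 0.023766824254104764
13.3167
```

Run:
```python
from h import *
C=[.5083,.1478,.1748]; s=manip.state();f0=np.array(s["contact_force"])
for d in list(range(132,91,-8))+[88]:
    manip.move_linear(C,.05,rot(np.deg2rad(d))); manip.dwell(.1); s=manip.state()
    print(d,s["clock"],s["tool_pos"].round(4),(np.array(s["contact_force"])-f0).round(1),np.round(s["moment"],2),round(s["gripper_width"],4))
manip.dwell(.3)
i,z,K,T=cap("wrist"); np.savez("t1.npz",img=i,z=z,K=K,T=T)
k=5;x0,y0,x1,y1=240,170,400,285
c=cv2.resize(i[y0:y1,x0:x1],None,fx=k,fy=k,interpolation=cv2.INTER_CUBIC)
f=lambda p:tuple(int(a) for a in (proj(p,K,T)-[x0,y0]+.5)*k)
for r,h,col in((.034,.078,(255,0,0)),(.015,.089,(0,255,0))):
    for t in np.arange(0,2*np.pi,.1): cv2.circle(c,f([C[0]+r*np.cos(t),C[1]+r*np.sin(t),h]),1,col,-1)
cv2.imwrite("pics/t1.png",c)
```

```text
132 13.6917 [0.5084 0.148  0.1751] [-0.8  2.2  3.6] [ 0.2   0.07 -0.03] 0.0237
124 14.0833 [0.5083 0.1482 0.1751] [-1.2  3.5  4.4] [0.68 0.27 0.07] 0.0237
116 14.475 [0.5085 0.1482 0.1751] [-1.1  4.7  4.6] [0.96 0.22 0.09] 0.0236
108 14.8667 [0.5086 0.1481 0.1751] [-1.7  4.7  5.4] [1.04 0.1  0.04] 0.0235
100 15.2583 [0.5086 0.148  0.175 ] [-0.3  4.9  4.7] [ 1.15 -0.01  0.13] 0.0236
92 15.65 [0.5087 0.1479 0.1751] [-0.   6.   5.9] [ 1.21 -0.2   0.03] 0.0237
88 16.0 [0.5087 0.1479 0.1751] [0.4 5.9 5.3] [ 1.27 -0.31  0.08] 0.024
```

View pics/t1.png

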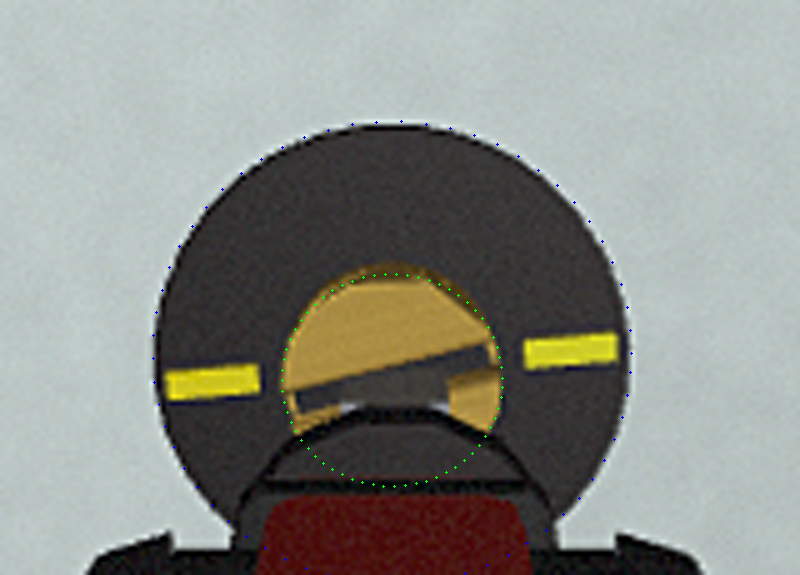

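The slot's upper edge runs from (292,392) to (490,343). The marks are at (212,383) and (570,350), so the slot still has roughly 9° to go. I'll compute that metrically and turn the rest.

Run:
```python
from h import *
d=np.load("t1.npz");K,T=d["K"],d["T"]
def ang(a,b,h,o,K=K,T=T):
    A,B=[px(p[0]/5-.5+o[0],p[1]/5-.5+o[1],K,T,h=h) for p in(a,b)]; v=(B-A)[:2]; return np.rad2deg(np.arctan2(v[1],v[0]))
o=(240,170)
m=ang((212,383),(570,350),.078,o); sl=ang((292,392),(490,343),.089,o); print("marks",m,"slot",sl)
h=np.load("hov.npz"); print("hov slot",ang((313,496),(500,486),.089,(240,140),h["K"],h["T"]))
C=[.5083,.1478,.1748]; y=88-(sl-m)
for q in(y+4,y): manip.move_linear(C,.05,rot(np.deg2rad(q)))
manip.dwell(.3); s=manip.state(); print(y,s["clock"],s["tool_pos"].round(4),s["contact_force"],s["moment"])
i,z,K,T=cap("wrist"); np.savez("t2.npz",img=i,z=z,K=K,T=T)
cv2.imwrite("pics/t2.png",cv2.resize(i[170:285,240:400],None,fx=5,fy=5,interpolation=cv2.INTER_CUBIC))
```

```text
marks 3.5654158509766116 slot 12.491470650882668
hov slot 48.974334490819075
79.07394520009395 17.15 [0.5088 0.1478 0.175 ] [1.95177201 4.89637566 3.67964839] [ 1.17920994 -0.47799918  0.08219159]
```

View pics/t2.png

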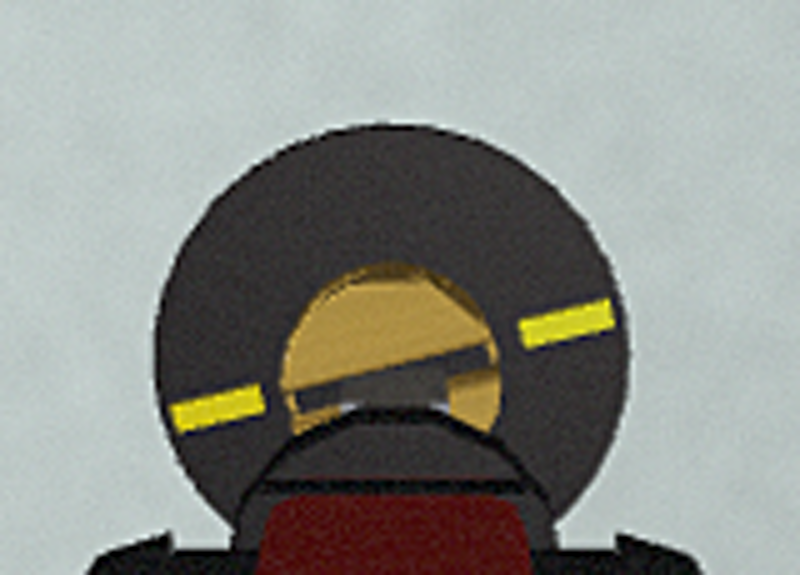

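The slot edge (292,390)–(490,342) is now parallel to the marks (218,408)–(567,324), both at about 13.6° in the image. I'll unload the blade, lift, check the screw, and go to above the stand.

Run:
```python
from h import *
C=[.5083,.1478]
manip.move_linear([*C,.1752],.05,rot(np.deg2rad(86.5))); manip.dwell(.2); s=manip.state(); print(s["contact_force"],s["moment"])
manip.move_linear([*C,.185],.05); manip.move_linear([*C,.235],.15); manip.dwell(.2)
i,z,K,T=cap("wrist")
im=ortho(i,K,T,C,.089,.04); cv2.imwrite("pics/v.png",im)
hsv=cv2.cvtColor(im,cv2.COLOR_BGR2HSV).astype(int)
m=(abs(hsv[...,0]-29)<5)&(hsv[...,1]>180)&(hsv[...,2]>100)
n,l,stt,cc=cv2.connectedComponentsWithStats(m.astype(np.uint8)); big=cc[1:][stt[1:,4]>200]; print("marks",big,stt[1:,4][:5])
manip.move_pose([.5533,-.1987,.23],rot(np.deg2rad(117.3))); manip.dwell(.3)
s=manip.state(); print(s["clock"],s["tool_pos"],s["contact_force"],s["gripper_width"])
j,z,K,T=cap("wrist")
cv2.imwrite("pics/v2.png",np.hstack([im,cv2.resize(j[120:310,240:400],(320,380),interpolation=cv2.INTER_CUBIC)]))
```

```text
[1.65779701 2.83218682 2.87118352] [ 0.78831394 -0.6850144   0.04893814]
marks [[305.30050761 174.8284264 ]
 [ 72.63055556 188.49074074]] [ 985 1080]
20.3833 [ 0.55352151 -0.19783607  0.2300962 ] [ 0.96083241  0.16622463 -0.73066284] 0.024212497618387143
```

View pics/v2.png

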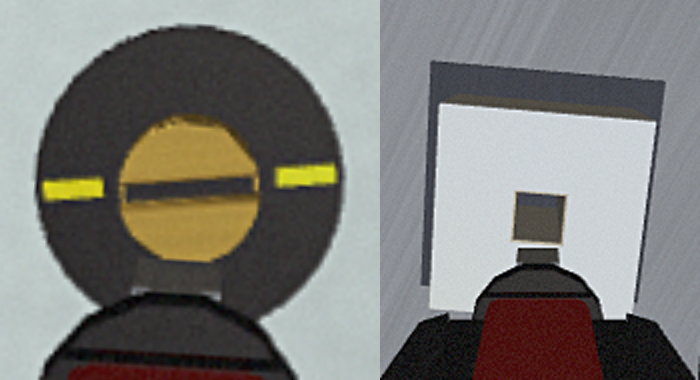

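Left: the slot (127,192)–(253,183) lies at 4.1° and the marks at 3.4°, so they line up. Right: the blade (538,255) lines up with the stand hole (539,218). Now I lower it.

Run:
```python
from h import *
P=[.5533,-.1987]
manip.move_linear([*P,.19],.1); manip.dwell(.2); s=manip.state(); f0=np.array(s["contact_force"]); print(s["tool_pos"],f0)
for h in(.165,.14,.115,.106,.1035,.1025,.102,.1015):
    manip.move_linear([*P,h],.08); manip.dwell(.1); s=manip.state(); f=np.array(s["contact_force"])-f0
    print(h,s["tool_pos"].round(4),f.round(2))
    if np.linalg.norm(f)>8 or f[2]>4: break
print(s["clock"],s["gripper_width"])
```

```text
[ 0.55392111 -0.19898485  0.1909894 ] [ 0.66944682  0.46931305 -0.75478384]
0.165 [ 0.5534 -0.1987  0.165 ] [-0.33 -0.64 -0.26]
0.14 [ 0.5534 -0.1988  0.14  ] [-1.3  -0.01 -0.66]
0.115 [ 0.5534 -0.1987  0.115 ] [-0.49 -0.44 -0.41]
0.106 [ 0.5532 -0.1987  0.1059] [ 0.11 -0.27  0.2 ]
0.1035 [ 0.5533 -0.1987  0.1036] [-2.23 -0.88 -0.98]
0.1025 [ 0.5533 -0.1987  0.1025] [-1.2   0.03 -1.51]
0.102 [ 0.5535 -0.1988  0.1022] [-1.47 -0.56  0.63]
0.1015 [ 0.5535 -0.1987  0.1022] [-2.41  1.02  5.87]
24.6167 0.023479192706663786
```

Seated at the same height as at the grasp. Release, retreat, and check.

Run:
```python
from h import *
P=[.5533,-.1987]
manip.move_linear([*P,.1022],.05); manip.set_gripper(.06); manip.dwell(.3)
manip.move_linear([*P,.27],.15); manip.dwell(.5)
s=manip.state(); print(s["clock"],s["tool_pos"],s["contact_force"],s["gripper_width"])
i,z,K,T=cap("wrist"); c=cap("scene"); t=cap("top")[0]
P3=cloud(z,K,T); h=cv2.cvtColor(i,cv2.COLOR_BGR2HSV); m=((h[...,0]<6)|(h[...,0]>174))&(h[...,1]>180)&(h[...,2]>120)&(P3[...,2]>.1)
print("handle top",np.median(P3[m],0),np.percentile(P3[m][:,2],[50,95]))
cv2.imwrite("pics/fin.png",np.hstack([cv2.resize(i[90:380,140:500],(400,322)),cv2.resize(c[0][170:290,180:420],(400,322),interpolation=cv2.INTER_CUBIC)]))
```

```text
27.6167 [ 0.55329966 -0.19870542  0.26989393] [0.89499012 0.35898558 0.3422435 ] 0.0598183391648587
handle top [ 0.55328934 -0.19949673  0.15581656] [0.15581656 0.15709861]
```

View pics/fin.png

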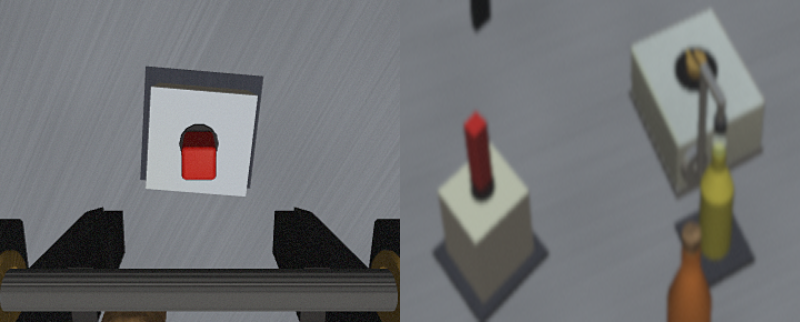

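The driver stands upright in the stand at (480,160), with its collar on the block and the handle top at 156 mm as expected. The fingers are clear.

```bash
python3 -c "
from h import *
print(order.close_job())"
```

```text
the job is handed in; nothing more can be done
None
```

The job is handed in at about 28 s on the clock: the dose screw's slot lines up with the yellow marks to within about 1° by camera, and the driver is back in its stand, upright, fully home and released.

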